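Set up a spring load test

ROBOT

A 6-joint arm with a two-finger parallel gripper is mounted at the origin on a cart in front of the work surface, level with it; the furniture and walls round the work are solid. World frame = base frame: x ahead of the robot, y to its left, z up, the work surface at z = 0. Lengths are in mm, angles in rad, forces in N, time in s.
With the tool pointing down it reaches from about 300 to 750 mm from the base axis. Payload 8.5 kg.
Tool frame: the origin (TCP) lies at the very end of the fingers, on their centre line; the grasp point (between the pads) lies 19 mm behind it (pinch_z is the distance from the TCP to the grasp point, in mm); z points along the fingers, y is the line along which they close (so a half turn about z gives the same grasp; the last joint's range is limited). The gripper opens to 88 mm and grips with 3 to 60 N. Pads are 18 mm wide; open, the fingers measure 123 mm over their backs; the gripper's body (75 mm by 187 mm) begins 45 mm behind the grasp point.
Start: joints at [0.958, 0.381, 1.297, -0, 1.464, -0.215], TCP at [213.055, 507.038, 238.748] pointing down, gripper open.
Joint ranges: [-3.11, 3.11], [-0.89, 2.33], [0.22, 2.48], [-1.42, 4.56], [0.17, 2.85], [-2.88, 2.88]. Speed limits (rad/s): [2.39, 2.39, 3.14, 3.14, 3.14, 3.14].

INTERFACE

Orientations are given as a unit quaternion [w, x, y, z].
In Python, from rig import * gives the robot as it stands.
- The arm moves only by the shell command python3 -m crank 'ROWS' [FORCE]. ROWS is JSON, a list of rows, each a list of 3 entries, a list of its own where there are three numbers: the turn, a rotation vector about the world's x, y, z in rad, then the shift along the world's x, y, z in mm, then the closure, from -1 (fully open) to 1 (shut). A call has 1 to 8 rows; each row shifts and turns the commanded pose from where the row before left it; what a row does not reach is not made up. A row lasts 1/12 s, in which the tool goes at most 41.7 mm and 7.16 degrees, less where a joint would pass 70% of its speed; a pose out of reach is approached as far as the arm can. A call is refused whole if a number of a shift passes 41.7 or a number of a turn 0.125, either way. A call with a gripper value outside its range is refused whole. The fingers move at their own pace and stop on an object; FORCE is the grip in N (left out, the last holds). Time passes only in rows, so rows that do not move let the fingers close. It gives the time, the measured TCP pose, the force, the opening and the grip force at its end, in the units of the state.
- get_obs(): the state, without advancing time (a new reading comes with each control period).
- snapshot(name): name is "side" or "top" or "wrist"; returns a dict with "color" (400x640x3 uint8, red, green, blue), "fx", "fy", "cx", "cy" (pixels), "extrinsics" (4x4, takes a point from world to camera coordinates). Camera axes: x right, y up, looking along -z (the intrinsics and any distortion apply to the point x, -y, -z); pixel columns grow to the right and rows downward; lengths in mm; the calibration is good to about 2 mm. A picture is of the moment at which its call begins. There is no depth.
- close_job(): hands the job in; it is judged then, once.
The state is a dict: "clock": time; "qpos": joint angles; "qvel": joint speeds; "joint_torque": joint torques, N m; "ee_pos": TCP position; "orientation": TCP orientation; "wrist_force": force on the tool from outside, world axes, zero at the start; "wrist_torque": the same for the moment, N m; "finger_gap": finger opening in mm; "grasp_force": force on a finger pad.
Only numpy, scipy, OpenCV 4.12 (cv2) and the standard library are available. Lean on these libraries where they do the work, as an engineer would, in place of code of your own. Each camera call takes 0.05 s, during which the arm holds its last target. There are 200 camera calls.

TASK

Ready the spring tester for a reading: first turn the red knob on its dial back until the red peak hand is home at its zero stop. Then, with the orange cam lever still open, push the sliding leg along its rail against the spring until its brass pointer meets the white line of the red length marker, without pressing past it (the peak hand would read too high) and without shifting the marker, and squeeze the lever fully closed towards the leg's black grip while you hold the leg there. Finish holding: keep grip and lever squeezed together in the fingers and do not let go; leave the other things on the bench alone.

Things in the scene. Friction and masses are not known exactly. Their poses are not given: they have to be found in the camera images.
- tester: Bench spring tester, bolted down, green bed 385 x 104 x 12 mm with a steel rail along it. Origin on the bench under the rail's line; x runs along the rail in the pushing direction, towards the dial gauge; z up. It lies across the robot's front, gauge to the right (x points to world -y, within 0.3 rad). Dial case 80 mm across, centred at x = 145 mm, 68 mm high.
- knob_grip (a point): Red knurled round knob on the dial glass, on its vertical axis, 79 mm above the bench. Knob 21 mm across, from 69 to 87 mm above the bench; the glass (solid) lies at 68 mm, so only the fingertips can hold it. It can be gripped at any yaw. Turns with little effort (0.012 N m).
- peak_hand (a joint): Angle of the red peak hand, which is fixed to the knob (rad). 0 = zero stop (a hard stop), grows clockwise seen from above; so turn anticlockwise to reset. Starts at 1.9 to 2.6; stays where it is left. The needle pushes it up the scale but never pulls it back.
- load_needle (a joint): Angle of the black load needle (rad, clockwise from above, same zero as the peak hand): 0 with the spring unloaded, 50 rad per metre of spring compression.
- peak (a point): Point on the red peak hand, 25 mm from the dial's axis; its x axis points along the hand.
- needle (a point): Point on the black load needle, 25 mm from the dial's axis; its x axis points along the needle.
- sliding_leg (a joint): Position of the sliding leg along the rail (m), grows towards the gauge, range 0 to 0.125; starts at 0 to 0.045. It slides with about 1.2 N of friction; from 0.085 on its nose presses the spring, which pushes back with 1.5 N plus 0.25 N per mm. The length marker calls for 0.097 to 0.113.
- grip_rear (a point): Middle of the rear face (away from the spring) of the sliding leg's upright black grip, 105 mm above the bench; a finger behind it pushes the leg. Grip: 12 mm thick along the rail, 26 mm wide across it, top 118 mm above the bench, fixed to the leg. Axes as the tester's. What stands ahead of the lever (nose plate, spring) is at most 69 mm high.
- leg_pointer (a point): Tip of the brass pointer on the leg's robot side, 23 mm above the bench; 34 mm ahead (+x) of the grip's rear face.
- mark (a point): White line of the red length marker (12 mm wide saddle, clipped on the scale strip on the robot side of the rail, 25 mm high): the pointer must stand at the same x of the tester's frame. The marker slides if pushed with 4 N.
- cam_lever (a joint): Angle of the orange cam lever on the leg (rad). 0 = open, leaning 24 degrees forward towards the spring; 0.42 = fully closed, upright beside the grip, where its cam clamps the leg on the rail. Its pivot lies across the rail 25 mm ahead of the grip's rear face and 47 mm above the bench. It stays where it is left; closing takes up to about 8 N at the paddle (a grip of 20 N is ample).
- lever_paddle: The lever's orange paddle, 9 mm thick, 24 mm wide, from 22 to 72 mm from the pivot (top 119 mm above the bench when closed). Origin at the pivot. Over grip and lever together: about 60 mm along the rail at the paddle's top when open, 30 mm when closed.
- paddle_top (a point): Point on the paddle's front face (towards the spring), 66 mm from the pivot.
- pin_30: Bystander: bright turned steel pin standing on end, 30 mm across, 75 mm high, to the right of the tester. Leave it alone.
- tape_measure: Bystander: yellow tape measure, 34 x 80 x 62 mm, to the left of the tester. Leave it alone.
- nipple_box: Bystander: small brown carton, 43 x 65 x 37 mm, further to the right. Leave it alone.

How it is judged (in metres and radians):
On the way, in this order (a step that is already met when the one before it is completed fails the run):
1. the red peak hand is turned back to its zero stop (within 0.08 rad) while the spring is unloaded (value of joint each of peak_hand, load_needle below 0.08 rad), for 0.2 s.
2. the leg is held by the fingers with its pointer at the length mark (within 4 mm), the cam lever still open (below 0.2 rad) (x of leg_pointer in the frame of mark between -0.004 and 0.004 m and value of joint cam_lever below 0.2 rad and contact force between the fingers and black_grip above 1 N), for 0.3 s.
At the end, for the whole second after the job is handed in: Pointer within 4 mm of the white line, leg at rest, lever closed (over 0.38 rad), fingers pressing on grip and paddle (over 2 N each), red peak hand within 0.3 rad of the needle (about 6 mm of overshoot), marker not shifted by 3 mm (x of leg_pointer in the frame of mark between -0.004 and 0.004 m and value of joint cam_lever above 0.38 rad and contact force between the fingers and black_grip above 2 N and contact force between the fingers and lever_paddle above 2 N and angle between the x axis of peak and the x axis of needle, either way round below 0.3 rad and distance of mark from where it was at the start of the episode below 0.003 m and velocity of joint sliding_leg between -0.01 and 0.01 m/s); the arm keeps its last pose, push and grip.
It fails at once if a bystander is moved by more than 15 mm (distance of any of pin_30, tape_measure, nipple_box from where it was at the start of the episode above 0.015 m).
It also fails if it takes over 72 s, if anything falls off the work surface, if the arm or the gripper's body presses on something with over 40 N, if the wrist force passes 120 N, or if a joint passes its speed limit or range.

## Working session

There is one attempt and no reset: what is moved stays moved. The work goes in short steps, Python scripts to look and compute and a shell command to move; the robot and the scene stay as the last step left them, time stands still between calls to the robot, and variables do not carry over. Pictures are saved under pics/ and viewed, at most 10 in all, crops included, and the job is handed in when it is done.

```bash
mkdir -p pics; ls; cat > h.py <<'E'
from rig import *
import numpy as np, cv2
def snap(n,f):
    s=snapshot(n); cv2.imwrite(f"pics/{f}.png",s["color"][:,:,::-1]); np.savez(f"pics/{f}.npz",**s); return s
def load(f): return np.load(f"pics/{f}.npz")
def proj(s,P):
    P=np.atleast_2d(P); E=s["extrinsics"]; c=P@E[:3,:3].T+E[:3,3]
    return np.c_[s["fx"]*c[:,0]/-c[:,2]+s["cx"], s["fy"]*-c[:,1]/-c[:,2]+s["cy"]]
def ray(s,u,v):
    E=s["extrinsics"]; d=np.array([(u-s["cx"])/s["fx"],-(v-s["cy"])/s["fy"],-1]); R=E[:3,:3]
    return -R.T@E[:3,3], R.T@d
def atz(s,u,v,z):
    o,d=ray(s,u,v); return o+d*(z-o[2])/d[2]
E
python3 - <<'E'
from h import *
o=get_obs(); print(o)
for n in("top","side"):
    s=snap(n,n+"0"); print(s.keys(), s["extrinsics"].round(2), s["fx"])
E
```

```text
pics
{'clock': 0.0, 'qpos': array([ 9.57643933e-01,  3.81178540e-01,  1.29825129e+00,  1.89667139e-05,
        1.46360244e+00, -2.15349436e-01]), 'qvel': array([ 0.0012253 , -0.00187798, -0.0016087 ,  0.00049406,  0.00021683,
       -0.00096067]), 'joint_torque': array([ 8.61023636e-05, -4.37925839e+01, -2.24557972e+01,  7.13230530e-02,
        3.52725398e-02, -1.00558862e-04]), 'ee_pos': array([212.9240054 , 506.80831864, 238.15034161]), 'orientation': array([-2.98356642e-04,  1.97593538e-01,  9.80283773e-01, -6.55130549e-04]), 'wrist_force': array([ 0.16797881,  0.72856036, -0.77311294]), 'wrist_torque': array([-0.00699123,  0.0049488 , -0.0249235 ]), 'grasp_force': 0.0, 'finger_gap': 88.2840796267245}
dict_keys(['color', 'fx', 'fy', 'cx', 'cy', 'extrinsics']) [[ 0.00000e+00 -1.00000e+00  2.00000e-02 -3.47500e+01]
 [ 9.90000e-01  0.00000e+00  1.20000e-01 -5.35640e+02]
 [-1.20000e-01  2.00000e-02  9.90000e-01 -1.29799e+03]
 [ 0.00000e+00  0.00000e+00  0.00000e+00  1.00000e+00]] 361.89607602081213
dict_keys(['color', 'fx', 'fy', 'cx', 'cy', 'extrinsics']) [[ 8.2000e-01 -5.7000e-01  0.0000e+00 -4.3025e+02]
 [ 2.9000e-01  4.3000e-01  8.5000e-01 -2.1379e+02]
 [-4.9000e-01 -7.0000e-01  5.2000e-01 -8.9165e+02]
 [ 0.0000e+00  0.0000e+00  0.0000e+00  1.0000e+00]] 385.6563660954433
```

View pics/top0.png

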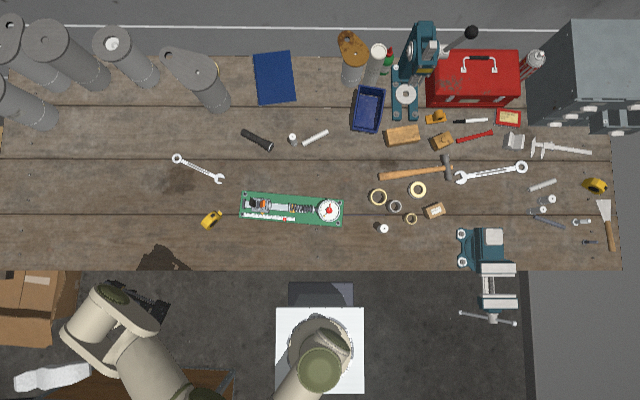

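View pics/side0.png

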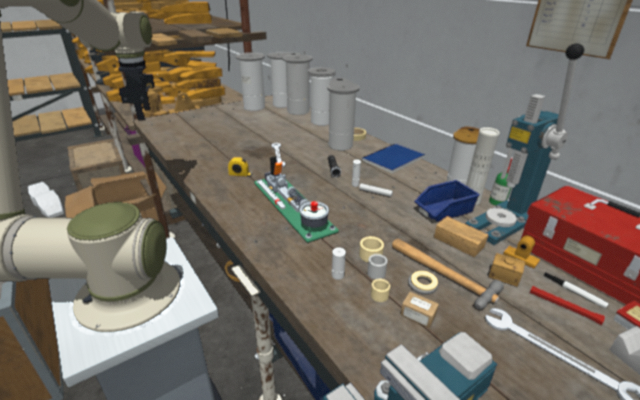

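The top view shows the green bed spanning about (240,192) to (342,226), with the knob near (329,210) and the leg near (257,203). The side view shows the knob at about (314,205) and the orange lever at (278,165).

```bash
python3 - <<'E'
from h import *
t=load("top0"); print(t["fx"],t["fy"],t["cx"],t["cy"])
hsv=cv2.cvtColor(t["color"],cv2.COLOR_RGB2HSV)
g=((hsv[...,0]>60)&(hsv[...,0]<90)&(hsv[...,1]>90)).astype(np.uint8); g[:180]=0;g[240:]=0;g[:,:230]=0;g[:,350:]=0
pts=cv2.findNonZero(g); r=cv2.minAreaRect(pts); b=cv2.boxPoints(r); print(r)
c=np.array([atz(t,*p,12) for p in b]); print(c.round(), c.mean(0).round(1))
s=load("side0")
for n,m,x0,x1,y0,y1 in(("top",t,315,342,195,225),("side",s,300,330,195,215)):
    h=cv2.cvtColor(m["color"],cv2.COLOR_RGB2HSV).astype(int); k=((h[...,0]<8)|(h[...,0]>172))&(h[...,1]>150)&(h[...,2]>80)
    v,u=np.nonzero(k[y0:y1,x0:x1]); print(n,u.mean()+x0,v.mean()+y0,len(u),atz(m,u.mean()+x0,v.mean()+y0,80).round(1))
E
```

```text
361.89607602081213 361.89607602081213 328.4220613405954 200.07447305238946
((290.88861083984375, 208.33628845214844), (103.01893615722656, 26.976093292236328), 5.33215856552124)
[[474. 299.  12.]
 [574. 293.  12.]
 [540. -90.  12.]
 [440. -80.  12.]] [506.9 105.7  12. ]
top 328.5652173913044 210.17391304347825 23 [494.1 -32.9  80. ]
side 313.67391304347825 205.84782608695653 46 [493.2 -34.6  80. ]
```

```bash
R='[[0,0,-0.12],[18,-35,2],-1]'; python3 -m crank '[[[0,0,-0.12],[18,-35,2],-1],[[0,0,-0.12],[18,-35,2],-1],[[0,0,-0.12],[18,-35,2],-1],[[0,0,-0.12],[18,-35,2],-1],[[0,0,-0.12],[18,-35,2],-1],[[0,0,-0.12],[18,-35,2],-1],[[0,0,-0.12],[18,-35,2],-1],[[0,0,-0.12],[18,-35,2],-1]]'
python3 -m crank '[[[0,0,-0.12],[18,-35,2],-1],[[0,0,-0.12],[18,-35,2],-1],[[0,0,-0.12],[18,-35,2],-1],[[0,0,-0.12],[18,-35,2],-1],[[0,0,-0.12],[18,-30,2],-1],[[0,0,-0.12],[10,-20,2],-1],[[0,0,-0.12],[0,0,2],-1],[[0,0,0],[0,0,0],-1]]'
python3 - <<'E'
from h import *
o=get_obs(); print(o["ee_pos"],o["qpos"],o["orientation"],o["wrist_force"])
s=snap("wrist","w1"); E=s["extrinsics"]; print((-E[:3,:3].T@E[:3,3]).round(), -E[2,:3].round(2), proj(s,[494,-34,80]))
E
```

```text
clock: 0.77
ee_pos: [357.3, 225.2, 254.8]
orientation: [-0.0, 0.63, 0.776, -0.0]
wrist_force: [0.7, 0.1, -0.6]
finger_gap: 88.3
grasp_force: 0.0
clock: 1.43
ee_pos: [457.5, 35.9, 268.5]
orientation: [-0.0, 0.892, 0.452, -0.0]
wrist_force: [0.1, -0.9, -0.5]
finger_gap: 88.2
grasp_force: 0.0
[457.4612134   35.90948482 268.54804413] [-1.80639336e-01  1.97147551e-01  1.47561844e+00  4.83061451e-05
  1.46934667e+00  4.53055438e-01] [-1.76325878e-04  8.92224762e-01  4.51591525e-01 -1.92589438e-04] [ 0.13813346 -0.87017286 -0.50825688]
[497.  89. 415.] [-0.16 -0.21 -0.96] [[394.22834611 208.0290582 ]]
```

View pics/w1.png

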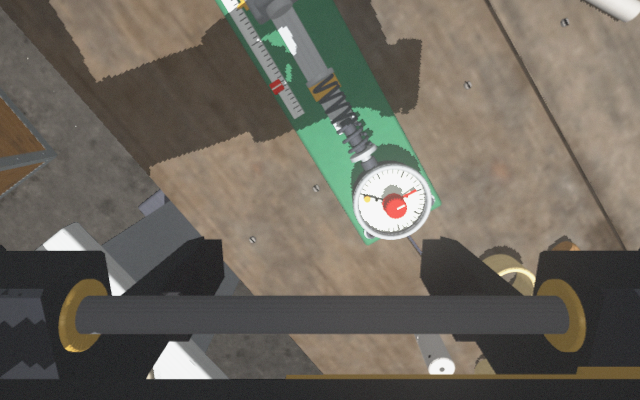

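The wrist view shows the knob at about (395,207), which matches the prediction. The red hand points up-right and the black needle points left, about 2.3 rad between them. The red marker is at (279,86).

```bash
python3 -m crank '[[[0,0,-0.12],[12,-23,-25],-1],[[0,0,-0.12],[12,-23,-25],-1],[[0,0,-0.12],[12,-23,-25],-1],[[0,0,-0.12],[0,0,-20],-1],[[0,0,-0.12],[0,0,0],-1],[[0,0,-0.12],[0,0,0],-1],[[0,0,0],[0,0,0],-1]]' 8
python3 - <<'E'
from h import *
o=get_obs(); print(o["ee_pos"],o["qpos"])
for f in("w1","w2"):
    s=load(f) if f=="w1" else snap("wrist",f)
    h=cv2.cvtColor(s["color"],cv2.COLOR_RGB2HSV).astype(int); k=(((h[...,0]<8)|(h[...,0]>172))&(h[...,1]>130)&(h[...,2]>70)).astype(np.uint8)
    k=cv2.morphologyEx(k,cv2.MORPH_OPEN,cv2.getStructuringElement(cv2.MORPH_ELLIPSE,(9,9)))
    n,l,st,c=cv2.connectedComponentsWithStats(k)
    for i in range(1,n): print(f,st[i],c[i].round(1),atz(s,*c[i],82).round(1))
    print(proj(s,[494,-34,80]))
E
```

```text
clock: 2.07
ee_pos: [492.7, -31.2, 173.3]
orientation: [-0.0, 0.994, 0.112, -0.001]
wrist_force: [-0.2, -0.3, 0.5]
finger_gap: 88.5
grasp_force: 0.0
[492.66279188 -31.15399702 173.30481547] [-3.03538907e-01  3.45571056e-01  1.55841997e+00  1.13061462e-04
  1.23880458e+00  1.04286423e+00]
w1 [386 198  16  20 234] [393.4 207.5] [493.7 -32.4  82. ]
[[394.22834611 208.0290582 ]]
w2 [311 189  29  24 508] [324.8 200.5] [493.4 -33.7  82. ]
[[325.35331893 199.0710766 ]]
```

View pics/w2.png

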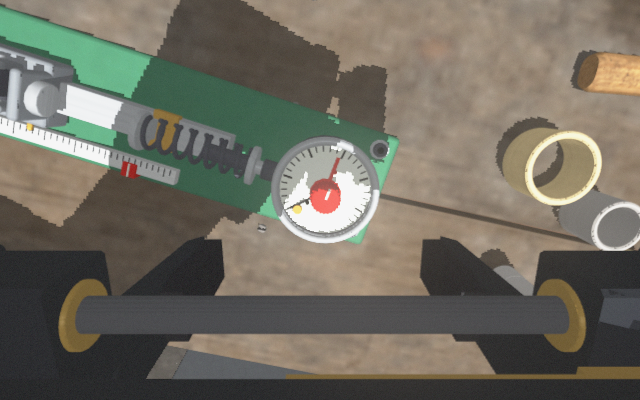

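The close view shows the knob at (325,200), about (493.5,-33). The peak hand stands about 2.2 rad clockwise of the needle, so I descend, grip and turn.

```bash
python3 -m crank '[[[0,0,0],[1,-2,-35],-1],[[0,0,0],[0,0,-35],-1],[[0,0,0],[0,0,-20],0],[[0,0,0],[0,0,-6],0.3],[[0,0,0],[0,0,-2.5],0.3],[[0,0,0],[0,0,0],0.3]]' 8
python3 -m crank '[[[0,0,0],[0,0,-2],1],[[0,0,0],[0,0,0],1],[[0,0,0],[0,0,0],1],[[0,0,0],[0,0,0],1],[[0,0,0],[0,0,0],1],[[0,0,0],[0,0,0],1]]' 8
```

```text
clock: 2.62
ee_pos: [494.4, -33.8, 75.9]
orientation: [0.0, 0.994, 0.113, 0.0]
wrist_force: [-0.2, 0.6, -0.0]
finger_gap: 63.4
grasp_force: 0.0
clock: 3.12
ee_pos: [494.1, -34.0, 73.5]
orientation: [0.0, 0.994, 0.112, 0.0]
wrist_force: [-0.5, 0.6, -0.5]
finger_gap: 23.7
grasp_force: 0.0
```

```bash
python3 -m crank '[[[0,0,0],[0,0,0],1],[[0,0,0],[0,0,0],1],[[0,0,0],[0,0,0],1]]' 8
python3 -m crank '[[[0,0,0.12],[0,0,0],1],[[0,0,0.12],[0,0,0],1],[[0,0,0.12],[0,0,0],1],[[0,0,0.12],[0,0,0],1],[[0,0,0.12],[0,0,0],1],[[0,0,0.12],[0,0,0],1],[[0,0,0.12],[0,0,0],1],[[0,0,0.12],[0,0,0],1]]' 8
python3 -m crank '[[[0,0,0.12],[0,0,0],1],[[0,0,0.12],[0,0,0],1],[[0,0,0.12],[0,0,0],1],[[0,0,0.12],[0,0,0],1],[[0,0,0.12],[0,0,0],1],[[0,0,0.12],[0,0,0],1],[[0,0,0.12],[0,0,0],1],[[0,0,0.12],[0,0,0],1]]' 8
python3 -c "
from h import *
print(get_obs()['wrist_torque'])"
python3 -m crank '[[[0,0,0.12],[0,0,0],1],[[0,0,0.12],[0,0,0],1],[[0,0,0.12],[0,0,0],1],[[0,0,0.12],[0,0,0],1],[[0,0,0],[0,0,0],1],[[0,0,0],[0,0,0],1],[[0,0,0],[0,0,0],1]]' 8
python3 -c "
from h import *
print(get_obs()['wrist_torque'])"
```

```text
clock: 3.37
ee_pos: [493.9, -33.4, 73.4]
orientation: [-0.001, 0.994, 0.112, 0.0]
wrist_force: [0.1, 5.3, 3.7]
finger_gap: 19.9
grasp_force: 8.0
clock: 4.03
ee_pos: [495.0, -34.5, 73.5]
orientation: [0.001, 0.828, 0.56, 0.001]
wrist_force: [3.1, -0.1, -1.2]
finger_gap: 19.9
grasp_force: 8.0
clock: 4.7
ee_pos: [496.5, -34.5, 73.6]
orientation: [0.003, 0.476, 0.879, 0.001]
wrist_force: [10.6, 2.3, -4.9]
finger_gap: 20.4
grasp_force: 8.0
[ 0.28970027 -1.59473248 -0.0674803 ]
clock: 5.28
ee_pos: [496.8, -33.8, 73.7]
orientation: [0.003, 0.256, 0.967, 0.001]
wrist_force: [10.9, 6.3, -4.2]
finger_gap: 20.3
grasp_force: 8.0
[ 0.913716   -1.80770482 -0.04979276]
```

```bash
python3 -m crank '[[[0,0,0.1],[-2,0,0],1],[[0,0,0.1],[0,0,0],1],[[0,0,0],[0,0,0],1],[[0,0,0],[0,0,0],0],[[0,0,0],[0,0,0],0],[[0,0,0],[0,0,0],-0.5],[[0,0,0],[0,0,30],-1],[[0,0,0],[0,0,40],-1]]' 8
python3 -m crank '[[[0,0,0],[0,0,40],-1],[[0,0,0.1],[-5,0,10],-1],[[0,0,0.1],[0,0,0],-1],[[0,0,0.1],[0,0,0],-1],[[0,0,0],[0,0,0],-1]]'
python3 - <<'E'
from h import *
o=get_obs(); print(o["ee_pos"],o["qpos"],o["clock"])
s=snap("wrist","w3"); u,v=proj(s,[494,-33.5,68])[0]; print(u,v)
e=snap("side","side1"); a,b=proj(e,[494,-33.5,68])[0]
cv2.imwrite("pics/w3v.png",np.hstack([s["color"][:,:,::-1][:300],]))
c=s["color"][max(0,int(v)-60):int(v)+60,int(u)-60:int(u)+60,::-1]; cv2.imwrite("pics/w3c.png",np.hstack([cv2.resize(c,(480,480)),]))
E
```

```text
clock: 5.95
ee_pos: [490.3, -33.8, 141.7]
orientation: [-0.004, 0.158, 0.987, 0.0]
wrist_force: [0.8, -0.0, 0.1]
finger_gap: 51.2
grasp_force: 0.0
clock: 6.37
ee_pos: [486.7, -34.1, 193.4]
orientation: [-0.0, 0.007, 1.0, -0.0]
wrist_force: [-0.7, -0.9, 0.0]
finger_gap: 84.6
grasp_force: 0.0
[486.69740334 -34.14810415 193.38652668] [-3.13036826e-01  3.13979416e-01  1.54183839e+00 -4.60350145e-04
  1.28579831e+00 -1.86913646e+00] 6.3667
323.86357537471173 199.94744139928116
```

View pics/w3v.png

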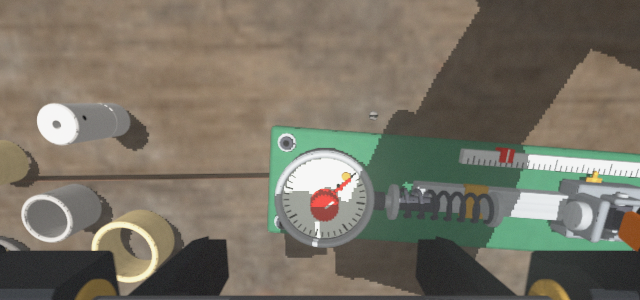

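The peak hand now lies over the needle at the zero dot near (347,178). The marker line is at about (507,156) and the brass pointer at (595,177).

```bash
cat > meas.py <<'E'
from h import *
def blob(s,lo,hi,smin,vmin,box=None,area=8):
    h=cv2.cvtColor(s["color"],cv2.COLOR_RGB2HSV).astype(int)
    a=(h[...,0]>=lo)&(h[...,0]<=hi) if lo<=hi else (h[...,0]>=lo)|(h[...,0]<=hi)
    k=(a&(h[...,1]>smin)&(h[...,2]>vmin)).astype(np.uint8)
    n,l,st,c=cv2.connectedComponentsWithStats(k); return [(tuple(int(q) for q in st[i]),c[i].round(1)) for i in range(1,n) if st[i][4]>=area]
E
python3 - <<'E'
from meas import *
s=load("w3"); 
print("mark",atz(s,507,156,25).round(1),"ptr",atz(s,595,175,23).round(1))
for b in blob(s,55,90,90,50,area=500): print("g",b)
# bed edge near-robot line: green upper edge per column
h=cv2.cvtColor(s["color"],cv2.COLOR_RGB2HSV).astype(int); g=(h[...,0]>60)&(h[...,0]<90)&(h[...,1]>90)
P=np.array([atz(s,c,np.nonzero(g[100:,c])[0][0]+100,12)[:2] for c in range(290,450,5) if g[100:,c].any()]+[atz(s,c,np.nonzero(g[100:,c])[0][0]+100,12)[:2] for c in range(450,640,5) if g[100:,c].any()])
print(P[::5].round(1)); print(cv2.fitLine(P.astype(np.float32),cv2.DIST_HUBER,0,.01,.01).ravel())
E
```

```text
mark [467.8 129.4  25. ] ptr [486.6 212.1  23. ]
g ((268, 127, 113, 105, 2728), array([315. , 152.3]))
g ((523, 146, 117, 16, 817), array([582.2, 153.2]))
g ((516, 169, 71, 22, 918), array([544. , 178.7]))
g ((486, 217, 146, 34, 2614), array([542.2, 237.7]))
[[441.6 -63.1]
 [443.7 -40.6]
 [445.8 -17.9]
 [447.9   4.8]
 [545.2  40.7]
 [464.2  60.2]
 [455.3  82.4]
 [479.7 107.6]
 [536.2 137.4]
 [461.8 151.6]
 [463.1 174.7]
 [465.2 197.9]
 [467.4 221.2]
 [468.7 244.4]]
[8.776156e-02 9.961415e-01 4.569897e+02 9.900820e+01]
```

```bash
python3 -m crank '[[[0,0,-0.076],[4,36,0],-1],[[0,0,0],[4,36,0],-1],[[0,0,0],[4,36,0],-1],[[0,0,0],[4,36,0],-1],[[0,0,0],[4,36,0],-1],[[0,0,0],[5,36,0],-1],[[0,0,0],[5,32,0],-1],[[0,0,0],[0,0,0],-1]]'
python3 - <<'E'
from meas import *
o=get_obs(); print(o["ee_pos"],o["qpos"],o["orientation"],o["clock"])
s=snap("wrist","w4"); E=s["extrinsics"]; print((-E[:3,:3].T@E[:3,3]).round())
u=np.array([-.0904,-.9959,0]); v=np.array([.9959,-.0904,0]); K=np.array([494,-33.4,0])-145*u
P=lambda x,y,z:K+x*u+y*v+[0,0,z]
for n,p in dict(ptr=P(-98.8,-22,23),mark=P(-14.8,-26,25),rearL=P(-132.8,-13,118),rearR=P(-132.8,13,118),pad=P(-73,0,113),tcp=o["ee_pos"]).items(): print(n,proj(s,p).round(0))
E
```

```text
clock: 7.13
ee_pos: [516.9, 218.5, 192.6]
orientation: [-0.0, 0.046, 0.999, 0.0]
wrist_force: [-0.9, 0.2, -0.3]
finger_gap: 88.0
grasp_force: 0.0
[516.9327881  218.51852064 192.61322704] [ 1.88532208e-01  4.36916665e-01  1.34448044e+00  1.08071436e-03
  1.36044740e+00 -1.29005395e+00] [-2.45329263e-04  4.62015188e-02  9.98931992e-01  4.84676546e-04] 7.1333
[449. 224. 339.]
ptr [[312. 155.]]
mark [[217. 151.]]
rearL [[362. 190.]]
rearR [[361. 229.]]
pad [[270. 208.]]
tcp [[324. 259.]]
```

View pics/w4.png

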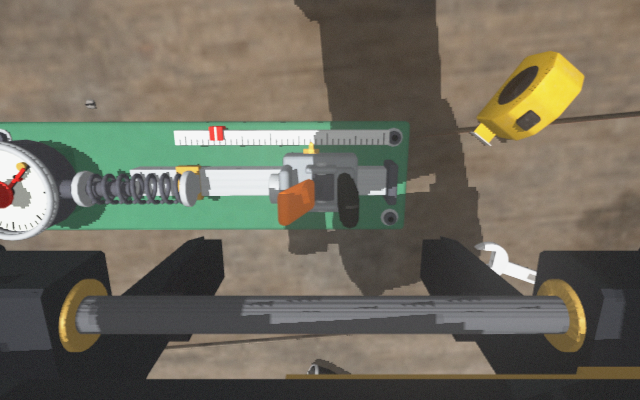

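The leg sits where predicted: the black grip's rear edge is near column 360, the paddle's front edge near 278, the pointer tip at (312,147) and the white line at (217,133). Next I descend astride grip and lever.

```bash
python3 -m crank '[[[0,0,0],[-0.5,-5,-25],-1],[[0,0,0],[0,0,-30],-1],[[0,0,0],[0,0,-30],-1],[[0,0,0],[0,0,-20],-1],[[0,0,0],[0,0,0],-0.545],[[0,0,0],[0,0,0],-0.545],[[0,0,0],[0,0,0],-0.545],[[0,0,0],[0,0,0],-0.545]]' 20
python3 - <<'E'
from meas import *
s=snap("wrist","w5"); h=blob(s,170,8,130,70,area=15); print("red",h); print("brass",blob(s,18,32,130,100,area=10))
cv2.imwrite("pics/w5v.png",s["color"][:320,:,::-1])
E
```

```text
clock: 7.85
ee_pos: [517.4, 208.9, 89.8]
orientation: [0.001, 0.047, 0.999, 0.0]
wrist_force: [1.8, 0.6, -0.9]
finger_gap: 68.1
grasp_force: 0.5
red [((171, 134, 27, 23, 370), array([183.6, 144.1]))]
brass [((555, 32, 85, 124, 4909), array([604.2, 115.4])), ((124, 193, 37, 14, 403), array([141.6, 198.5])), ((155, 233, 12, 9, 64), array([159.7, 237.5])), ((110, 280, 39, 72, 1171), array([125. , 315.4])), ((497, 280, 38, 72, 841), array([520.1, 317.7])), ((510, 367, 130, 12, 1067), array([582.4, 372.3])), ((233, 375, 61, 4, 173), array([260.7, 376.3])), ((294, 375, 15, 4, 32), array([301.1, 376.2])), ((316, 375, 14, 3, 19), array([321.6, 376.4])), ((446, 375, 14, 4, 27), array([452.4, 376. ])), ((461, 375, 14, 3, 26), array([468.1, 376.1])), ((480, 375, 29, 4, 72), array([494.9, 376.2]))]
```

View pics/w5v.png

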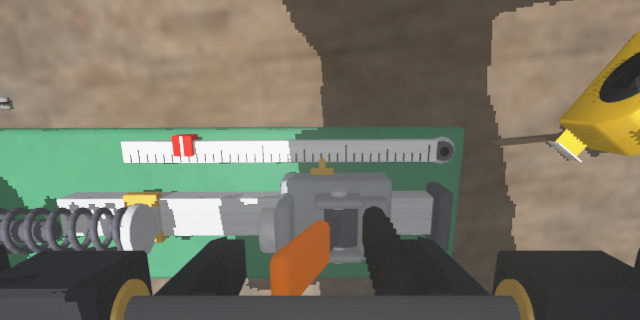

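The fingers straddle grip and lever, with the rear finger just behind the grip. The pointer tip is at (321,158) and the marker's line is near (183,145).

```bash
cat > gap.py <<'E'
from meas import *
import sys
u=np.array([-.0904,-.9959,0])
def go(f,show=True):
    s=snap("wrist",f); c=s["color"].astype(int)
    r=[b for b in blob(s,170,8,130,70,area=60) if b[0][1]<200 and b[0][3]<40]
    print("red",r)
    x,y,w,h,_=r[0][0]
    # white-ish columns within red block, top rows
    sub=c[y:y+h,x:x+w]; wh=(sub.min(2)>140); print("white", [(x+i,int(n)) for i,n in enumerate(wh.sum(0)) if n>2], "rows",y,y+h)
    h2=cv2.cvtColor(s["color"],cv2.COLOR_RGB2HSV).astype(int)
    br=((h2[...,0]>15)&(h2[...,0]<30)&(h2[...,1]>120)&(h2[...,2]>90)); br[:y]=0; br[y+40:]=0; br[:, 540:]=0
    n,l,st,ce=cv2.connectedComponentsWithStats(br.astype(np.uint8))
    for i in range(1,n):
        if st[i][4]>10:
            q=np.argwhere(l==i); top=q[:,0].min(); print("brass",st[i],"tip",q[q[:,0]<=top+3][:,1].mean(),top)
    return s
if __name__=="__main__":
    s=go(sys.argv[1]); o=get_obs(); print(o["ee_pos"].round(1),o["wrist_force"].round(1),round(o["finger_gap"],1),round(o["grasp_force"],1),o["clock"])
    if len(sys.argv)>2:
        a,b,c,d=map(float,sys.argv[2:6]); print("dist",(atz(s,a,b,25)-atz(s,c,d,23))@u)
E
python3 gap.py w6
```

```text
red [((171, 135, 27, 22, 359), array([183.3, 144.4]))]
white [(171, 16), (172, 13), (173, 4), (179, 8), (180, 17), (181, 21), (182, 20), (183, 10), (193, 6), (194, 16), (195, 16), (196, 15), (197, 16)] rows 135 157
brass [312 159  21  15 151] tip 321.8 159
[517.2 209.1  89.6] [-0.3  0.   0.5] 68.1 0.1 7.95
```

```bash
python3 - <<'E'
from meas import *
u=np.array([-.0904,-.9959,0]); s=load("w6")
for a in [(181,138),(181.5,148)]: print((atz(s,*a,25)-atz(s,321.8,160,23))@u)
E
python3 -m crank '[[[0,0,0],[-0.2,-2,-2],-0.545],[[0,0,0],[-0.5,-5,0],-0.545],[[0,0,0],[-0.5,-5,0],-0.545],[[0,0,0],[-0.5,-5,0],-0.545],[[0,0,0],[-0.5,-6,0],-0.545],[[0,0,0],[-0.5,-6,0],-0.545],[[0,0,0],[-0.5,-6,0],-0.545],[[0,0,0],[-0.5,-6,0],-0.545]]'
python3 -m crank '[[[0,0,0],[-0.5,-5,0],-0.545],[[0,0,0],[-0.5,-5,0],-0.545],[[0,0,0],[-0.4,-4,0],-0.545],[[0,0,0],[-0.3,-3,0],-0.545],[[0,0,0],[-0.2,-2,0],-0.545],[[0,0,0],[-0.1,-1,0],-0.545],[[0,0,0],[0,0,0],-0.545],[[0,0,0],[0,0,0],-0.545]]'
python3 gap.py w7
```

```text
82.42657841911057
82.76568194039807
clock: 8.62
ee_pos: [512.7, 167.3, 86.2]
orientation: [-0.0, 0.047, 0.999, -0.0]
wrist_force: [-0.0, 2.0, 1.8]
finger_gap: 67.8
grasp_force: 0.7
clock: 9.28
ee_pos: [510.7, 148.0, 86.1]
orientation: [-0.0, 0.047, 0.999, -0.0]
wrist_force: [0.1, 0.4, 0.6]
finger_gap: 68.0
grasp_force: 0.0
red [((275, 137, 21, 22, 360), array([285.6, 147.2]))]
white [(275, 15), (283, 4), (284, 20), (285, 21), (286, 20)] rows 137 159
brass [311 162  22  15 132] tip 321.6363636363636 162
[510.7 148.1  86.1] [-0.4  0.7 -1.2] 68.3 0.0 9.3333
```

```bash
python3 -m crank '[[[0,0,0],[-0.3,-3,0],-0.545],[[0,0,0],[-0.3,-3,0],-0.545],[[0,0,0],[-0.3,-3,0],-0.545],[[0,0,0],[-0.2,-2,0],-0.545],[[0,0,0],[-0.2,-2,0],-0.545],[[0,0,0],[-0.2,-2,0],-0.545],[[0,0,0],[-0.1,-1,0],-0.545],[[0,0,0],[0,0,0],-0.545]]'
python3 gap.py w8 285 148 321.6 163
python3 - <<'E'
from meas import *
u=np.array([-.0904,-.9959,0]); s=load("w7"); print("w7 dist",(atz(s,285,148,25)-atz(s,321.6,163,23))@u)
E
```

```text
clock: 10.0
ee_pos: [509.2, 132.1, 86.1]
orientation: [-0.0, 0.047, 0.999, 0.0]
wrist_force: [0.8, 4.3, -1.5]
finger_gap: 68.1
grasp_force: 2.3
red [((302, 137, 21, 22, 336), array([312., 147.]))]
white [(302, 15), (311, 20), (312, 20), (313, 13)] rows 137 159
[509.2 132.1  86.2] [ 0.8  4.4 -1.6] 68.1 2.3 10.05
dist 21.217390658527986
w7 dist 21.220390028361482
```

```bash
python3 - <<'E'
from meas import *
u=np.array([-.0904,-.9959,0]); s=load("w8")
c=s["color"][125:205,270:370,::-1]; cv2.imwrite("pics/c8.png",cv2.resize(c,(800,640),interpolation=cv2.INTER_NEAREST)[:600])
print((atz(s,312,148,25)-atz(s,321.6,163,23))@u)
E
```

```text
5.541951480608505
```

View pics/c8.png

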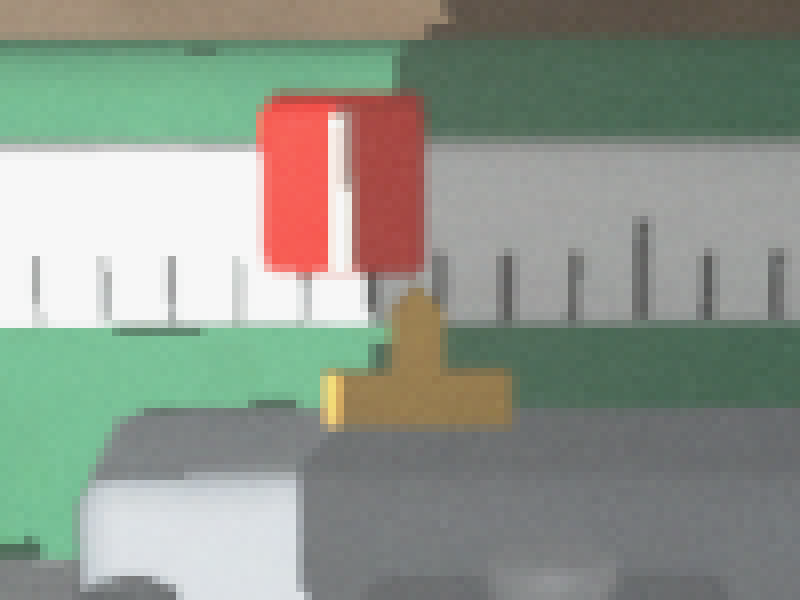

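The crop shows the pointer tip at column 322.3 and the white line at 312.8, so about 5.5 mm remain.

```bash
python3 -m crank '[[[0,0,0],[-0.2,-2,0],-0.545],[[0,0,0],[-0.1,-1.5,0],-0.545],[[0,0,0],[-0.1,-1,0],-0.545],[[0,0,0],[0,-0.5,0],-0.545],[[0,0,0],[0,0,0],-0.545],[[0,0,0],[0,0,0],-0.545]]'
cat > tip.py <<'E'
from meas import *
import sys
s=snap("wrist",sys.argv[1]); u=np.array([-.0904,-.9959,0])
h=cv2.cvtColor(s["color"],cv2.COLOR_RGB2HSV).astype(int)
R=slice(140,156)
c=s["color"].astype(int)
red=((h[...,0]<8)|(h[...,0]>172))&(h[...,1]>100)
rows=[]
for y in range(140,156):
    x=np.nonzero(red[y,250:400])[0]+250
    if len(x)<8: continue
    a,b=x.min(),x.max(); gaps=[i for i in range(a+3,b-2) if not red[y,i]]
    rows.append((y,np.mean(gaps)))
rows=np.array(rows); print("line",rows[:,1].mean().round(2),rows[:,0].mean())
br=(h[...,0]>12)&(h[...,0]<32)&(h[...,1]>70); br[:158]=0; br[172:]=0; br[:,:290]=0; br[:,360:]=0
q=np.argwhere(br); 
st=q[q[:,0]<q[:,0].min()+8]; print("ptr",st[:,1].mean().round(2),q[:,0].min())
L=atz(s,rows[:,1].mean(),rows[:,0].mean(),25); T=atz(s,st[:,1].mean(),q[:,0].min()+4,23); print("remaining",((L-T)@u).round(2))
o=get_obs(); print(o["ee_pos"].round(1),o["wrist_force"].round(1),round(o["finger_gap"],1),round(o["grasp_force"],1),o["clock"])
E
python3 tip.py w9
```

```text
clock: 10.55
ee_pos: [508.8, 127.4, 86.1]
orientation: [-0.0, 0.047, 0.999, 0.0]
wrist_force: [1.1, 6.6, -1.4]
finger_gap: 68.4
grasp_force: 3.2
line 320.0 147.5
ptr 321.5 161
remaining 0.83
[508.8 127.4  86.2] [ 0.6  6.1 -1.1] 68.0 3.2 10.6
```

```bash
python3 -m crank '[[[0,0,0],[0,-0.4,0],-0.545],[[0,0,0],[0,0,0],-0.545],[[0,0,0],[0,0,0],-0.545],[[0,0,0],[0,0,0],-0.545],[[0,0,0],[0.1,1,0],-0.5],[[0,0,0],[0.1,1,0],-0.455],[[0,0,0],[0.1,1,0],-0.41],[[0,0,0],[0,0,0],-0.41]]' 20
python3 tip.py w10
```

```text
clock: 11.27
ee_pos: [509.0, 130.1, 86.1]
orientation: [-0.0, 0.047, 0.999, 0.0]
wrist_force: [0.8, 7.0, -2.2]
finger_gap: 62.2
grasp_force: 3.5
line 315.84 147.5
ptr 316.4 161
remaining 0.22
[509.1 130.1  86.2] [ 1.2  6.7 -1.7] 62.5 3.5 11.3167
```

```bash
python3 -m crank '[[[0,0,0],[0.1,1,0],-0.365],[[0,0,0],[0.1,1,0],-0.32],[[0,0,0],[0.1,1,0],-0.275],[[0,0,0],[0.1,1,0],-0.23],[[0,0,0],[0.1,1,0],-0.18],[[0,0,0],[0.1,1,0],-0.135],[[0,0,0],[0,0,0],-0.135]]' 20
python3 tip.py w11
```

```text
clock: 11.9
ee_pos: [509.6, 136.1, 86.1]
orientation: [-0.0, 0.047, 0.999, 0.0]
wrist_force: [-0.3, 6.9, -2.1]
finger_gap: 50.4
grasp_force: 5.9
line 305.38 147.5
ptr 306.48 161
remaining 0.41
[509.6 136.1  86.2] [ 0.   7.3 -2.2] 50.2 6.0 11.95
```

Working as planned; continue.

```bash
python3 -m crank '[[[0,0,0],[0.1,1,0],-0.09],[[0,0,0],[0.1,1,0],-0.045],[[0,0,0],[0.1,1,0],0],[[0,0,0],[0.1,1,0],0.045],[[0,0,0],[0.1,1,0],0.09],[[0,0,0],[0.1,1,0],0.135],[[0,0,0],[0.1,1,0],0.18],[[0,0,0],[0,0,0],0.18]]' 20
python3 tip.py w12
```

```text
clock: 12.62
ee_pos: [510.3, 143.1, 86.2]
orientation: [-0.0, 0.047, 0.999, 0.0]
wrist_force: [-0.5, 6.9, -1.5]
finger_gap: 36.2
grasp_force: 5.1
line 293.41 147.5
ptr 294.96 161
remaining 0.51
[510.2 143.1  86.2] [-0.3  7.  -1.4] 36.2 5.2 12.6667
```

```bash
python3 -m crank '[[[0,0,0],[0.1,1,0],0.225],[[0,0,0],[0.1,1,0],0.27],[[0,0,0],[0.1,0.6,0],0.32],[[0,0,0],[0.1,0.4,0],0.38],[[0,0,0],[0,0,0],0.5],[[0,0,0],[0,0,0],0.7],[[0,0,0],[0,0,0],1],[[0,0,0],[0,0,0],1]]' 20
python3 tip.py w13
python3 -c "
from h import *
s=snap('side','side2');u,v=proj(s,[505,120,80])[0];u,v=int(u),int(v)
a=cv2.resize(s['color'][v-60:v+60,u-60:u+100,::-1],(533,400),interpolation=cv2.INTER_CUBIC);cv2.imwrite('pics/s2.png',a)
w=load('w13')['color'][:300,:,::-1];cv2.imwrite('pics/w13v.png',w)"
```

```text
clock: 13.33
ee_pos: [510.6, 146.3, 86.2]
orientation: [-0.0, 0.047, 0.999, 0.001]
wrist_force: [-0.5, 8.7, -0.5]
finger_gap: 28.6
grasp_force: 20.0
line 287.59 147.5
ptr 290.95 162
remaining 1.5
[510.5 146.4  86.2] [ 0.3  9.1 -0.8] 29.4 20.0 13.3833
```

View pics/w13v.png

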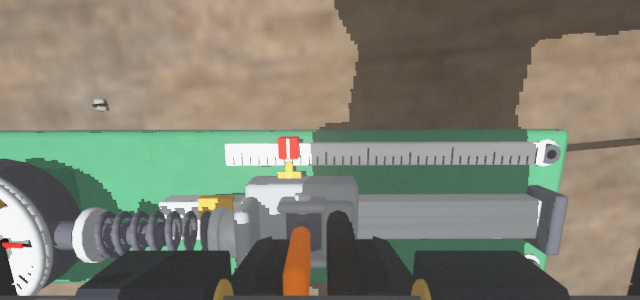

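The view shows the lever upright against the grip (gap 29 mm, 20 N). The pointer at (290,172) is aligned with the marker line at (288,147), within about 1.5 mm. I let it settle and hand in.

```bash
python3 -m crank '[[[0,0,0],[0,0,0],1],[[0,0,0],[0,0,0],1],[[0,0,0],[0,0,0],1],[[0,0,0],[0,0,0],1]]' 25
python3 tip.py w14; python3 -c "
from h import *
print(close_job())"
```

```text
clock: 13.77
ee_pos: [510.6, 146.4, 86.2]
orientation: [-0.0, 0.047, 0.999, 0.001]
wrist_force: [0.7, 9.2, -1.3]
finger_gap: 29.0
grasp_force: 25.0
line 287.53 147.5
ptr 290.95 162
remaining 1.54
[510.6 146.4  86.2] [ 0.2  8.9 -0.8] 29.2 25.0 13.8167
the job is handed in; nothing more can be done
None
```

I handed the job in at 13.8 s, with no verdict returned: peak hand turned back to zero, pointer about 1.5 mm short of the white line, and the lever squeezed closed (29 mm gap) and still held at 25 N.

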